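# Drive the worn bush out of a bearing block

## Task

Slide the bearing block into the corner of the stop until it sits square and tight against both the slotted back plate and the low side bar. Then take the round-nosed drift and push the worn bronze bush straight through the bore and out through the slot, so that it drops into the catch tray behind. Draw the drift back out and lay it flat on the open bench; the block stays seated in its corner and the other tools stay where they lie.

Things in the scene. Friction and masses are not known exactly. Their poses are not given: they have to be found in the camera images.
- stop: Fixed steel stop inside the welded frame. Origin on the bench under its slot, on the back plate's bearing face; x points through the slot (away from the robot), y left, z up. Plate 100 wide, 8 thick (x 0 to 8 mm), 60 high, open slot 28 wide above 20 mm height. Low side bar 22 high, x -75 to 0, its face at y = -35 (bar to -49). Seated block: its origin at x = -18, y = 0 here, axes parallel.
- tray (a point): Centre of the catch tray's floor (2.5 mm thick) right behind the back plate, part of the stop; axes as the stop's. The tray is 66 mm long (x) and 84 wide (y) outside, walls 2.5 thick and 20 high.
- block: Loose grey pillow block, about 0.75 kg: foot 36 (x) x 70 (y) x 18 mm high, on it a round boss 48 wide, 36 long, 62 high, grease nipple to 70 mm. Origin: centre of its underside; x along the bore, towards the back plate. Bore 20.6 mm, right through along x, axis 38 mm up. Starts some cm short of its corner and to the left of it, up to 20 degrees askew; about 5 N slide it.
- bore (a point): Centre of the bore's near mouth on the block, 18 mm in -x of the block's origin and 38 mm above its underside; axes as the block's.
- bush: Plain bronze sleeve in the block's bore: 20 mm outside, 11 inside, 32 long; origin at its centre, x along its axis. Starts within 2 mm of the middle of the 36 mm bore. Tight sliding fit: 5 to 12 N push it along until it has left the bore, enough to shove or tip a block that nothing backs.
- drift: Steel drift lying on the bench left of the frame: dark octagonal shank 18 mm over the flats, 80 long, then a bright round nose 14 mm in diameter, 70 long; 0.2 kg. Origin on its axis in the shank, 20 mm behind the nose's shoulder, near its balance point (9 mm above the bench as it lies); x points to the nose's flat end, 90 mm ahead; struck end 60 mm behind.
- drift_tip (a point): Centre of the flat end of the drift's nose; axes as the drift's.
- chisel: Loose cold chisel with a flat blade, 19 x 154 x 18 mm, lying near the drift; its length is its own y axis, origin at the centre of its underside. Leave it alone.
Not all that is in view belongs to the job. Of the things shaped like the block, the grey one is meant.

How it is judged:
By the outcome, as a careful person would: the job done as asked, in the order asked, and still so for the second after the job is handed in, with the robot touching nothing.
It also fails if it takes over 66 s, if anything falls off the work surface, if the arm or the gripper's body presses on something with over 40 N, if the wrist force passes 120 N, or if a joint passes its speed limit or range.

## Robot

A 6-joint arm with a two-finger parallel gripper is mounted at the origin on a cart in front of the work surface, level with it; the furniture and walls round the work are solid. World frame = base frame: x ahead of the robot, y to its left, z up, the work surface at z = 0. Lengths are in mm, angles in rad, forces in N, time in s.
With the tool pointing down it reaches from about 375 to 825 mm from the base axis. Payload 5.5 kg.
Tool frame: the origin (TCP) lies at the very end of the fingers, on their centre line; the grasp point (between the pads) lies 19 mm behind it; z points along the fingers, y is the line along which they close (so a half turn about z gives the same grasp; the last joint's range is limited). The gripper opens to 85 mm and grips with 20 to 120 N. Pads are 22 mm wide; open, the fingers measure 114 mm over their backs; the gripper's body (76 mm by 85 mm) begins 54 mm behind the grasp point. The pads swing forward as they close: fully open they stand 13 mm farther back than shut.
Start: joints at [-1.329, 0.314, -0.047, 1.21, 0, 1.571], TCP at [143.667, -582.541, 231.299] pointing down, gripper open.
Joint ranges: [-2.67, 2.67], [-0.69, 1.73], [-1.03, 1.25], [-2.08, 2.16], [-1.42, 1.45], [-3.14, 3.14]. Speed limits (rad/s): [2.39, 2.39, 3.01, 3.14, 3.14, 3.14].

## Interface

Orientations are given as [roll, pitch, yaw] about the fixed x, y, z axes, in that order (R = Rz(yaw) Ry(pitch) Rx(roll)).
In Python, from station import readout, imaging, env gives the robot as it stands.
- The arm moves only by the tool step_arm, never from a script. Its argument "moves" is a list of rows, each a list of 7 numbers: the shift along the tool's x, y, z in mm, then the turn, a rotation vector about the tool's x, y, z in degrees, then the finger opening in mm, from 0 to 85.4. A call has 1 to 12 rows; each row shifts and turns the commanded pose from where the row before left it, along the tool's axes as they then stand; what a row does not reach is not made up. A row lasts 1/10 s, in which the tool goes at most 50 mm and 8.59 degrees, less where a joint would pass 70% of its speed; a pose out of reach is approached as far as the arm can. A call with a gripper value outside its range is refused whole. The fingers move at their own pace and stop on an object; "grip_force" is the grip in N (left out, the last holds). Time passes only in rows, so rows that do not move let the fingers close. It gives the time, the measured TCP pose, the force, the opening and the grip force at its end, in the units of the state.
- readout.get_state(): the state, without advancing time (a new reading comes with each control period).
- imaging.capture(name): name is "scene" or "top"; returns (picture, depth): 420x560x3 uint8, red, green, blue; 420x560 float32, mm along the optical axis (not along the pixel's ray), 0 where there is no reading.
- imaging.camera_info(name): a dict with "fovy" (degrees; the focal length in pixels is half the picture's height over the tangent of half this angle, whatever the lens; pixels are square), "cx", "cy" (the principal point, pixels), "T" (4x4, takes a point from camera to world coordinates). Camera axes: x right, y down, z forward; pixel columns grow to the right and rows downward; lengths in mm; the calibration is good to about 2 mm. A picture is of the moment at which its call begins. camera_info takes no time and is no camera call.
- env.job_done(): hands the job in; it is judged then, once.
The state is a dict: "time_s": time; "q": joint angles; "qvel": joint speeds; "joint_torque": joint torques, N m; "position": TCP position; "orientation": TCP orientation; "ft_force": force on the tool from outside, world axes, zero at the start; "moment": the same for the moment, N m; "opening": finger opening in mm; "finger_force": force on a finger pad.
Only numpy, scipy, OpenCV 4.12 (cv2) and the standard library are available. Lean on these libraries where they do the work, as an engineer would, in place of code of your own. Each camera call takes 0.05 s, during which the arm holds its last target. There are 200 camera calls.

## Working session

There is one attempt and no reset: what is moved stays moved. The work goes in short steps, Python scripts to look and compute and a tool call to move; the robot and the scene stay as the last step left them, time stands still between calls to the robot, and variables do not carry over. Pictures are saved under pics/ and viewed, at most 10 in all, crops included, and the job is handed in when it is done.

Besides the shell and the picture viewer there is one more tool, called after "Call:" as name([rows], argument=value, ...), one row to a line, values as JSON. step_arm: Moves the arm, as the interface text tells. Its arguments: {"type":"object","properties":{"moves":{"type":"array","items":{"type":"array","items":{"type":"number"}}},"grip_force":{"type":"number"}},"required":["moves"]}

```bash
ls; mkdir -p pics
cat > h.py <<'E'
import numpy as np,cv2
from station import readout,imaging,env
from scipy.spatial.transform import Rotation as R
def cam(n):
    i=imaging.camera_info(n); f=210/np.tan(np.radians(i['fovy'])/2); return f,i['cx'],i['cy'],np.array(i['T'])
def pt(n,u,v,d):
    f,cx,cy,T=cam(n); return (T@np.array([(u-cx)/f*d,(v-cy)/f*d,d,1]))[:3]
def cloud(n,dep):
    f,cx,cy,T=cam(n); v,u=np.mgrid[:420,:560]
    P=np.stack([(u-cx)/f*dep,(v-cy)/f*dep,dep],-1)@T[:3,:3].T+T[:3,3]; P[dep==0]=np.nan; return P
def onplane(n,u,v,z):
    f,cx,cy,T=cam(n); r=T[:3,:3]@np.array([(u-cx)/f,(v-cy)/f,1]); o=T[:3,3]; return o+r*(z-o[2])/r[2]
def snap(n,tag):
    im,d=imaging.capture(n); np.savez('pics/%s.npz'%tag,im=im,d=d); cv2.imwrite('pics/%s.png'%tag,im[:,:,::-1]); return im,d
E
python3 - <<'E'
from h import *
for n in('scene','top'):
    snap(n,n+'0'); print(n,imaging.camera_info(n))
print(readout.get_state())
E
```

```text
pics
scene {'fovy': 44.07762749739878, 'cx': 278.9054861005974, 'cy': 211.782898057882, 'T': array([[-8.90598207e-01, -2.02909338e-01,  4.07016750e-01,
         1.22989210e+02],
       [-4.54790899e-01,  3.97878504e-01, -7.96779728e-01,
         6.29048701e+02],
       [-2.69168609e-04, -8.94718110e-01, -4.46631202e-01,
         5.30201891e+02],
       [ 0.00000000e+00,  0.00000000e+00,  0.00000000e+00,
         1.00000000e+00]])}
top {'fovy': 49.61104412090208, 'cx': 283.055222862939, 'cy': 211.90372411583292, 'T': array([[ 1.13970240e-03, -9.82905188e-01,  1.84108915e-01,
         3.71438341e+02],
       [-9.99990601e-01, -3.50052451e-04,  4.32148177e-03,
        -1.76432509e+02],
       [-4.18315908e-03, -1.84112110e-01, -9.82896349e-01,
         9.12988069e+02],
       [ 0.00000000e+00,  0.00000000e+00,  0.00000000e+00,
         1.00000000e+00]])}
{'time_s': 0.1, 'q': array([-1.32902415e+00,  3.14160165e-01, -4.79594520e-02,  1.21020163e+00,
        2.98767603e-05,  1.57082717e+00]), 'qvel': array([-0.0004364 , -0.00110634,  0.00237841, -0.00034566,  0.00073839,
        0.00067566]), 'joint_torque': array([ 7.12103410e-04, -5.40767205e+01,  3.40540874e+01,  1.11590809e-02,
        3.24403561e-05, -1.65396239e-05]), 'position': array([ 143.54139313, -582.05045501,  230.52647783]), 'orientation': array([-3.14006773e+00, -2.98296946e-05,  2.41741287e-01]), 'ft_force': array([ 0.1189161 ,  0.44170617, -0.96631201]), 'moment': array([-0.01499162,  0.03358979, -0.02577222]), 'finger_force': 0.0, 'opening': 85.51589741153911}
```

View pics/scene0.png

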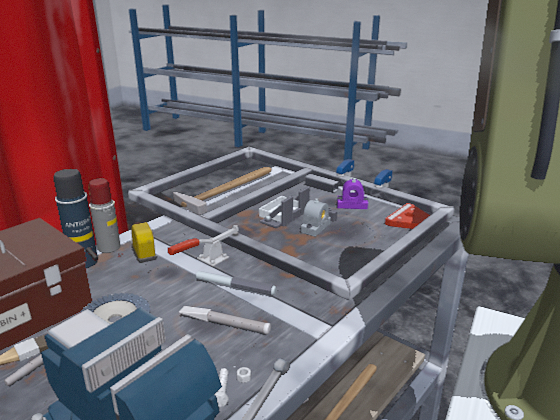

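View pics/top0.png

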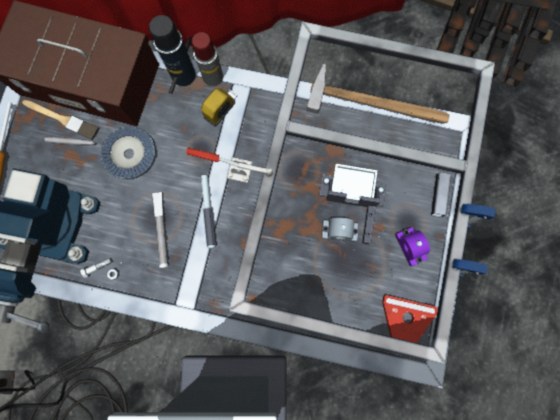

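Top view: grey block at (342,228), purple decoy at (413,245), stop/tray at (353,182), side bar at (367,225). Two tool candidates are at (208,210) (dark shank, bright nose) and (160,228) (flat blade). I'll check them in an enlarged crop.

Run:
```python
from h import *
im=cv2.imread('pics/top0.png'); s=cv2.imread('pics/scene0.png')
a=cv2.resize(im[150:260,300:400],None,fx=4,fy=4,interpolation=cv2.INTER_CUBIC)
b=cv2.resize(im[165:275,140:230],None,fx=4,fy=4,interpolation=cv2.INTER_CUBIC)
cv2.imwrite('pics/c1.png',np.hstack([a,b]))
cv2.imwrite('pics/c2.png',cv2.resize(s[170:345,165:355],None,fx=4,fy=3.4,interpolation=cv2.INTER_CUBIC)[:600])
```

```text
(no output)
```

View pics/c1.png

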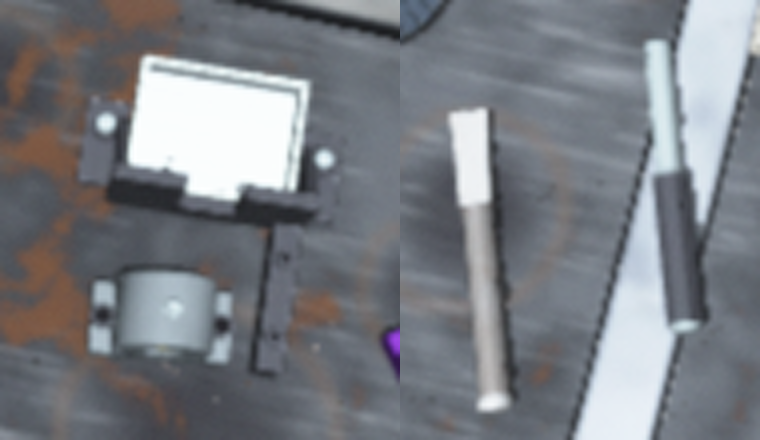

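View pics/c2.png

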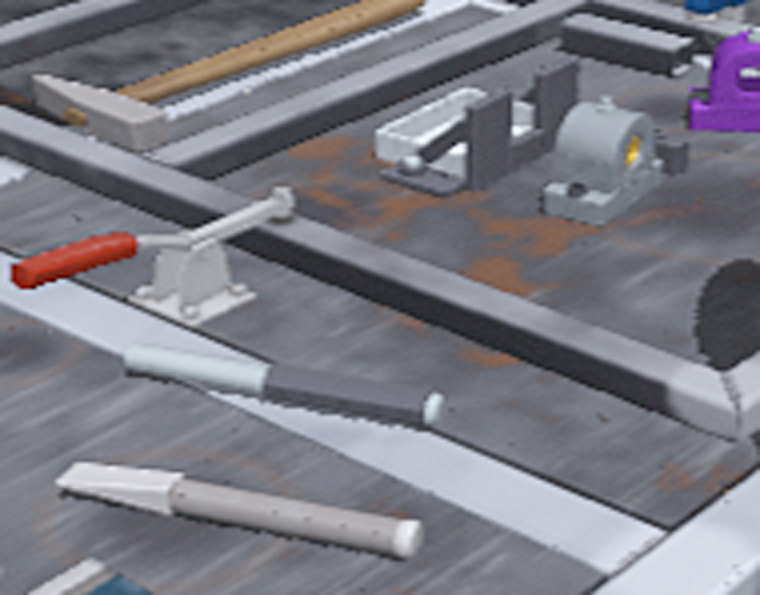

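The drift is at (208,210): dark octagonal shank, bright round nose. The tool at (160,228) has a flat blade, so it's the chisel and stays put. The grey block, with the bronze bush visible in its bore, is at (342,228). Next I'll measure with the depth clouds.

Run:
```python
from h import *
Z=np.load('pics/top0.npz'); P=cloud('top',Z['d'])
S=np.load('pics/scene0.npz'); Q=cloud('scene',S['d'])
def box(P,u0,u1,v0,v1,z0,z1):
    X=P[v0:v1,u0:u1].reshape(-1,3); return X[(X[:,2]>z0)&(X[:,2]<z1)]
def rect(n,X):
    if len(X)<4: print(n,len(X)); return
    r=cv2.minAreaRect(X[:,:2].astype(np.float32)); print(n,len(X),'c',np.round(r[0],1),'size',np.round(r[1],1),'ang',round(r[2],2),'z med',np.round(np.median(X[:,2]),1))
print('bench z',np.nanmedian(P[235:255,300:320,2]),np.nanmedian(P[215:235,180:195,2]))
rect('platetop',box(P,318,390,180,215,54,66))
rect('platetop s',box(Q,255,320,180,235,56,64))
rect('bar',box(P,355,380,200,250,17,27))
rect('tray rim',box(P,318,390,155,200,15,25))
rect('foot',box(P,318,362,210,245,14,22))
rect('block all',box(P,318,362,210,245,10,80))
rect('boss',box(P,318,362,210,245,40,64))
rect('block s',box(Q,295,335,195,240,10,80))
for nm,C,b in(('drift',P,(196,222,170,250)),('chisel',P,(148,172,185,270)),('drift s',Q,(190,280,265,300))):
    X=box(C,*b,5,26); rect(nm,X)
print('frame',[np.round(P[v,u],0).tolist() for u,v in((268,170),(250,250),(238,303),(300,60),(340,318),(455,250),(370,142))])
print('clamp',[np.round(P[v,u],0).tolist() for u,v in((268,171),(239,165),(205,155))])
# pixels for edges
for n,u,v,z in(('drift tip',203.7,175.5,9),('butt',211,246,9),('shoulder',206.5,207.5,9),('footL back',(90/4+300),150+282/4,18),('footL near',(89/4+300),150+352/4,18),('footR near',300+230/4,150+362/4,18),('footR far',300+232/4,150+292/4,18)):
    print(n,np.round(onplane('top',u,v,z),1))
```

```text
bench z 0.0020647392690307242 -0.12159575107375531
platetop 177 c [ 562.9 -309.9] size [99.2  8.4] ang 80.34 z med 59.8
platetop s 151 c [ 535.4 -311.7] size [84.4 96.2] ang 6.18 z med 58.9
bar 355 c [ 520.3 -332.3] size [41.7 82.2] ang 82.19 z med 21.8
tray rim 255 c [ 606.5 -326.4] size [ 80.3 143.6] ang 10.37 z med 19.6
foot 158 c [ 502.9 -286.3] size [70.4 35.5] ang 84.39 z med 18.2
block all 734 c [ 503.1 -286.3] size [70.4 36.2] ang 84.96 z med 53.0
boss 457 c [ 503.1 -285.6] size [47.1 36.1] ang 84.54 z med 57.8
block s 916 c [ 535.7 -301.8] size [103.5 110.4] ang 83.51 z med 31.5
drift 599 c [542.4 -17.1] size [148.7  25.2] ang 7.05 z med 15.5
chisel 632 c [504.9  83.2] size [154.4  36.6] ang 7.69 z med 13.1
drift s 714 c [549.7 -37.6] size [146.9  93.6] ang 21.65 z med 13.2
frame [[619.0, -143.0, 44.0], [462.0, -108.0, 25.0], [360.0, -87.0, 27.0], [866.0, -208.0, 24.0], [331.0, -284.0, 1.0], [462.0, -508.0, 28.0], [682.0, -350.0, 28.0]]
clamp [[616.0, -143.0, 48.0], [630.0, -85.0, 39.0], [643.0, -20.0, 63.0]]
drift tip [616.9  -9.2   9. ]
butt [471.4 -28.6   9. ]
shoulder [549.8 -17.1   9. ]
footL back [ 521.7 -251.3   18. ]
footL near [ 486.5 -250.2   18. ]
footR near [ 481.5 -319.9   18. ]
footR far [ 516.6 -321.9   18. ]
```

```bash
cat >> h.py <<'E'
def plan(x,y,z,yaw_deg,n=1):
    "tool-axis shift (at present orientation), total and per row, and the turn about tool z in degrees"
    s=readout.get_state(); r=R.from_euler('xyz',s['orientation']); d=r.inv().apply(np.array([x,y,z])-s['position'])
    t=(r.inv()*R.from_euler('xyz',[np.pi,0,np.radians(yaw_deg)])).as_rotvec(degrees=True)
    print('shift',d.round(1),'per row',(d/n).round(2),'turn',t.round(2)); return d,t
E
python3 - <<'E'
from h import *
Z=np.load('pics/top0.npz'); P=cloud('top',Z['d']); Q=cloud('scene',np.load('pics/scene0.npz')['d'])
c,s=np.cos(np.radians(-9.66)),np.sin(np.radians(-9.66)); M=np.array([[c,s],[-s,c]])
def tost(X): return np.c_[(X[:,:2]-[559,-309.2])@M.T,X[:,2]]
for nm,C in(('top',P),('scene',Q)):
    X=C.reshape(-1,3); X=X[~np.isnan(X[:,0])]; A=tost(X)
    b=A[(A[:,0]>-85)&(A[:,0]<-5)&(A[:,1]<-25)&(A[:,1]>-60)&(abs(A[:,2]-22)<1.5)]
    if len(b): print(nm,'bar',len(b),np.percentile(b[:,0],[1,99]).round(1),np.percentile(b[:,1],[1,50,99]).round(1))
    p=A[(abs(A[:,0]-4)<12)&(abs(A[:,1])<60)&(abs(A[:,2]-60)<1.5)]
    print(nm,'plate',len(p),np.percentile(p[:,0],[1,50,99]).round(1),np.percentile(p[:,1],[1,99]).round(1), 'slot',np.sort(p[:,1][p[:,1]>0])[:2].round(1),np.sort(p[:,1][p[:,1]<0])[-2:].round(1))
    L,Rr=p[p[:,1]>0],p[p[:,1]<0]; 
    if len(L) and len(Rr): print('  x mean L/R',L[:,0].mean().round(2),Rr[:,0].mean().round(2))
    d=X[(X[:,0]>455)&(X[:,0]<630)&(abs(X[:,1]+18)<25)&(X[:,2]>8)&(X[:,2]<21)]
    r=cv2.minAreaRect(d[:,:2].astype(np.float32)); print('drift',len(d),np.round(r[0],1),np.round(r[1],1),r[2])
    k=d[d[:,2]>(11 if nm=='top' else 12)]; v=cv2.fitLine(k[:,:2].astype(np.float32),cv2.DIST_L2,0,.01,.01).ravel(); print('  line',v,np.degrees(np.arctan2(v[1],v[0])), k[:,0].min(),k[:,0].max())
plan(503.1,-286.2,150,-5.2,12)
E
```

```text
top bar 140 [-74.5  -7.1] [-48.8 -42.6 -35.1]
top plate 114 [-0.2  3.8  8. ] [-48.8  49.3] slot [14.1 14.3] [-14.8 -14.5]
  x mean L/R 3.88 3.9
drift 586 [542.8 -20.4] [148.7  18.5] 7.051619052886963
  line [ 9.9121422e-01  1.3226634e-01  5.3559259e+02 -2.1676245e+01] 7.600575 469.0063244838804 617.0130646173028
scene bar 22 [-76.8 -58.3] [-43.9 -38.1 -31.4]
scene plate 37 [-2.4  1.8  5.6] [-45.1  49.6] slot [16.3 18.7] [-13.5  -9.8]
  x mean L/R 1.5 1.81
drift 595 [541.7 -14.7] [150.8  17.6] 7.912276268005371
  line [ 9.9296314e-01  1.1842396e-01  5.3201123e+02 -1.6844877e+01] 6.801153 466.4932195757745 616.8897272650488
shift [ 419.9 -201.    80.8] per row [ 34.99 -16.75   6.74] turn [-9.000e-02  1.000e-02  1.905e+01]
```

Call:
step_arm([
  [35,-16.8,6.7,0,0,0,85],
  [35,-16.8,6.7,0,0,0,85],
  [35,-16.8,6.7,0,0,0,85],
  [35,-16.8,6.7,0,0,0,85],
  [35,-16.8,6.7,0,0,0,85],
  [35,-16.8,6.7,0,0,0,85],
  [35,-16.8,6.7,0,0,0,85],
  [35,-16.8,6.7,0,0,0,85],
  [35,-16.8,6.7,0,0,0,85],
  [35,-16.8,6.7,0,0,0,85],
  [35,-16.8,6.7,0,0,0,85],
  [35,-16.8,6.7,0,0,0,85],
])

```text
time_s: 1.3
position: [504.0, -284.9, 150.3]
orientation: [-3.141, 0.0, 0.242]
ft_force: [0.9, -0.0, 0.7]
opening: 85.2
finger_force: 0.0
```

Call:
step_arm([
  [0,0,0,0,0,6.35,85],
  [0,0,0,0,0,6.35,85],
  [0,0,0,0,0,6.35,85],
  [0,0,0,0,0,0,85],
  [0,0,0,0,0,0,85],
])

```text
time_s: 1.8
position: [503.0, -286.2, 150.6]
orientation: [-3.141, 0.001, -0.088]
ft_force: [0.4, -0.0, -0.1]
opening: 84.9
finger_force: 0.0
```

Run:
```python
from h import *
s=readout.get_state(); print(s['time_s'],s['position'],s['orientation'],s['ft_force'])
plan(503.1,-286.2,26,-5.2)
```

```text
1.8 [ 502.95702508 -286.15421923  150.60985788] [-3.14136363e+00  5.40938911e-04 -8.81528282e-02] [ 0.4390526  -0.02746904 -0.06723585]
shift [2.000e-01 1.000e-01 1.246e+02] per row [2.1000e-01 6.0000e-02 1.2461e+02] turn [-0.01  0.03  0.15]
```

Call:
step_arm([
  [0,0,25,0,0,0,85],
  [0,0,30,0,0,0,85],
  [0,0,30,0,0,0,85],
  [0,0,25,0,0,0,85],
  [0,0,14,0,0,0,85],
  [0,0,0,0,0,0,60],
  [0,0,0,0,0,0,50],
  [0,0,0,0,0,0,45],
  [0,0,0,0,0,0,40],
  [0,0,0,0,0,0,40],
  [0,0,0,0,0,0,40],
], grip_force=40)

```text
time_s: 2.9
position: [504.5, -286.6, 28.5]
orientation: [3.141, -0.003, -0.09]
ft_force: [-0.3, 1.6, 7.9]
opening: 46.9
finger_force: 43.9
```

Run:
```python
from h import *
s=readout.get_state(); print(s['time_s'],s['position'],np.degrees(s['orientation']),s['ft_force'],s['opening'],s['finger_force'])
snap('top','top1')
X=cloud('top',np.load('pics/top1.npz')['d'])[205:250,315:365].reshape(-1,3)
k=X[abs(X[:,2]-18)<3]; r=cv2.minAreaRect(k[:,:2].astype(np.float32)); print(len(k),r)
plan(541.3-25*.9858,-306.2+25*.1678+1,26,-9.66)
```

```text
2.9 [ 504.48768292 -286.63760106   28.53138268] [ 1.79962742e+02 -1.59196225e-01 -5.17588271e+00] [-0.26524914  1.57632863  7.89872231] 46.93286991836843 43.89017164707184
0 ((0.0, 0.0), (0.0, 0.0), 0.0)
shift [13.4 13.2  2.6] per row [13.41 13.17  2.59] turn [ 0.03 -0.16  4.48]
```

Call:
step_arm([
  [0,2,0,0,0,1,40],
  [2,3,0,0,0,1,40],
  [3,3,0,0,0,1,40],
  [4,3,0,0,0,1,40],
  [4,2,0,0,0,0.5,40],
  [0,0,0,0,0,0,40],
  [0,0,0,0,0,0,40],
], grip_force=50)

```text
time_s: 3.65
position: [513.9, -299.4, 28.6]
orientation: [-3.139, 0.001, -0.169]
ft_force: [-5.8, 8.2, 14.7]
opening: 47.1
finger_force: 51.5
```

Run:
```python
from h import *
s=readout.get_state(); print(s['time_s'],s['position'],np.degrees(s['orientation']),s['ft_force'],s['moment'],s['opening'])
plan(541.3,-306.2,28,-9.66)
```

```text
3.65 [ 513.85751272 -299.43319652   28.59054143] [-1.79871038e+02  4.47435814e-02 -9.66596690e+00] [-5.77069333  8.18731558 14.66971537] [ 1.48550877  1.23802949 -0.13943051] 47.05321381052004
shift [28.2  2.1  0.6] per row [28.19  2.06  0.56] turn [-0.13  0.04 -0.01]
```

Call:
step_arm([
  [2,0,-1,0,0,0,40],
  [5,0,0,0,0,0,40],
  [6,0,0,0,0,0,40],
  [6,0,0,0,0,0,40],
  [4,0,0,0,0,0,40],
  [0,0,0,0,0,0,40],
  [0,0,0,0,0,0,40],
])

```text
time_s: 4.35
position: [535.7, -304.9, 28.6]
orientation: [3.141, 0.002, -0.169]
ft_force: [-5.8, 2.0, 5.3]
opening: 46.9
finger_force: 53.7
```

Call:
step_arm([
  [1,0,0,0,0,0,40],
  [1,0,0,0,0,0,40],
  [1,0,0,0,0,0,40],
  [0,0,0,0,0,0,40],
])

```text
time_s: 4.75
position: [537.4, -305.2, 28.7]
orientation: [3.141, 0.004, -0.17]
ft_force: [-8.9, 1.8, 10.4]
opening: 46.9
finger_force: 54.0
```

Call:
step_arm([
  [1,0,0,0,0,0,40],
  [1,0,0,0,0,0,40],
  [0,0,0,0,0,0,40],
])

```text
time_s: 5.05
position: [539.3, -305.6, 28.7]
orientation: [3.14, 0.004, -0.17]
ft_force: [-8.5, 2.3, 10.5]
opening: 46.7
finger_force: 54.1
```

Call:
step_arm([
  [1,0,0,0,0,0,40],
  [1,0,0,0,0,0,40],
  [0,0,0,0,0,0,40],
])

```text
time_s: 5.35
position: [541.5, -306.0, 28.7]
orientation: [3.14, 0.004, -0.17]
ft_force: [-8.8, 1.6, 10.1]
opening: 47.1
finger_force: 54.0
```

Call:
step_arm([
  [1,0,0,0,0,0,40],
  [1,0,0,0,0,0,40],
  [0,0,0,0,0,0,40],
])

```text
time_s: 5.65
position: [542.3, -306.1, 28.6]
orientation: [3.14, 0.006, -0.17]
ft_force: [-12.0, 2.1, 13.2]
opening: 46.7
finger_force: 54.3
```

Call:
step_arm([
  [0.5,0,0,0,0,0,40],
  [0.5,0,0,0,0,0,40],
  [0,0,0,0,0,0,40],
])

```text
time_s: 5.95
position: [542.3, -306.1, 28.7]
orientation: [3.14, 0.008, -0.17]
ft_force: [-14.7, 2.2, 16.6]
opening: 46.6
finger_force: 54.7
```

Call:
step_arm([
  [-0.5,0.5,-0.5,0,0,0,40],
  [0,0.5,0,0,0,0,40],
  [0,0.5,0,0,0,0,40],
  [0,0.5,0,0,0,0,40],
  [0,0,0,0,0,0,40],
])

```text
time_s: 6.45
position: [542.3, -306.2, 28.7]
orientation: [-3.139, 0.007, -0.169]
ft_force: [-11.9, 7.1, 12.1]
opening: 46.8
finger_force: 54.3
```

Call:
step_arm([
  [0,0.5,0,0,0,0,40],
  [0,0.5,0,0,0,0,40],
  [0,0,0,0,0,0,40],
])

```text
time_s: 6.75
position: [542.3, -306.3, 28.7]
orientation: [-3.138, 0.007, -0.169]
ft_force: [-11.4, 10.8, 13.5]
opening: 47.0
finger_force: 54.4
```

Call:
step_arm([
  [0,0.5,0,0,0,0,40],
  [0,0.5,0,0,0,0,40],
  [0,0,0,0,0,0,40],
])

```text
time_s: 7.05
position: [542.2, -306.4, 28.7]
orientation: [-3.136, 0.007, -0.168]
ft_force: [-11.1, 12.2, 14.8]
opening: 46.6
finger_force: 54.5
```

Call:
step_arm([
  [0,0.7,0,0,0,0,40],
  [0,0.7,0,0,0,0,40],
  [0,0.6,0,0,0,0,40],
  [0,0,0,0,0,0,40],
])

```text
time_s: 7.45
position: [542.2, -306.8, 28.8]
orientation: [-3.133, 0.006, -0.167]
ft_force: [-10.5, 18.3, 15.8]
opening: 46.9
finger_force: 54.7
```

Run:
```python
from h import *
s=readout.get_state(); print(s['time_s'],s['position'],np.degrees(s['orientation']),s['ft_force'],s['moment'],s['opening'])
im,d=snap('scene','sc1'); im2,d2=snap('top','top2')
a=cv2.resize(im[175:245,250:345],(800,590),interpolation=cv2.INTER_CUBIC)
b=cv2.resize(im2[180:250,310:390],None,fx=5,fy=5,interpolation=cv2.INTER_CUBIC)
cv2.imwrite('pics/c3.png',cv2.resize(a,(480,354))[:,:,::-1]); 
a=cv2.resize(a,(475,350)); cv2.imwrite('pics/c3.png',np.hstack([a,b[:350,:320]])[:,:,::-1])
```

```text
7.45 [ 542.1862262  -306.79601151   28.76105109] [-179.49638962    0.367001     -9.59301541] [-10.46347897  18.28430174  15.77133293] [ 3.42353587  2.05099401 -0.16094374] 46.85386357703622
```

View pics/c3.png

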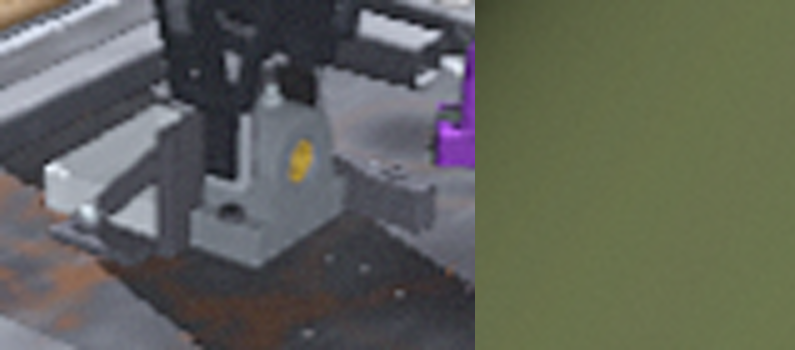

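The block's foot is against the plate (crop 190,250) and the right end meets the side bar (345,190). I'll unload and release.

Call:
step_arm([
  [-0.5,-1,0,0,0,0,40],
  [-0.5,-1,0,0,0,0,40],
  [0,0,0,0,0,0,40],
  [0,0,0,0,0,0,40],
])

```text
time_s: 7.95
position: [542.2, -306.7, 28.7]
orientation: [-3.136, 0.005, -0.168]
ft_force: [-8.4, 11.6, 10.9]
opening: 46.6
finger_force: 54.1
```

Call:
step_arm([
  [0,0,0,0,0,0,55],
  [0,0,0,0,0,0,65],
  [0,0,0,0,0,0,75],
  [0,0,0,0,0,0,75],
  [0,0,-15,0,0,0,75],
  [0,0,-35,0,0,0,75],
  [0,0,-45,0,0,0,75],
  [0,0,-45,0,0,0,75],
])

```text
time_s: 8.75
position: [544.5, -310.1, 170.7]
orientation: [3.142, 0.0, -0.169]
ft_force: [0.9, -0.6, 0.3]
opening: 75.2
finger_force: 0.0
```

Run:
```python
from h import *
s=readout.get_state(); print(s['time_s'],s['position'],np.degrees(s['orientation']),s['ft_force'])
# drift origin: mean of cams
plan(528,-20.5,140,7.3,10)
```

```text
8.75 [ 544.47619422 -310.11936852  170.74905551] [ 1.79997655e+02  6.90285504e-03 -9.70170577e+00] [ 0.93791561 -0.5673427   0.33789478]
shift [ -65.  -282.7   30.7] per row [ -6.5  -28.27   3.07] turn [ 0.0e+00  1.0e-02 -1.7e+01]
```

Call:
step_arm([
  [-6.5,-28.3,3,0,0,0,60],
  [-6.5,-28.3,3,0,0,0,60],
  [-6.5,-28.3,3,0,0,0,60],
  [-6.5,-28.3,3,0,0,0,60],
  [-6.5,-28.3,3,0,0,0,60],
  [-6.5,-28.3,3,0,0,0,60],
  [-6.5,-28.3,3,0,0,0,60],
  [-6.5,-28.3,3,0,0,0,60],
  [-6.5,-28.3,3,0,0,0,60],
  [-6.5,-28.3,3,0,0,0,60],
  [0,0,0,0,0,-8.5,60],
  [0,0,0,0,0,-8.5,60],
])

```text
time_s: 9.95
position: [522.5, -53.2, 139.3]
orientation: [-3.113, -0.009, 0.183]
ft_force: [0.2, -0.1, 0.6]
opening: 60.1
finger_force: 0.0
```

Run:
```python
from h import *
s=readout.get_state(); print(s['time_s'],s['position'],np.degrees(s['orientation']))
plan(527.5,-20.5,3,7.3)
im,d=snap('scene','sc2'); snap('top','top3')
# block check from top
P=cloud('top',np.load('pics/top3.npz')['d'])
X=P.reshape(-1,3); X=X[~np.isnan(X[:,0])]
c,s=np.cos(np.radians(-9.66)),np.sin(np.radians(-9.66)); M=np.array([[c,s],[-s,c]])
A=np.c_[(X[:,:2]-[559,-309.2])@M.T,X[:,2]]
k=A[(A[:,0]>-50)&(A[:,0]<-2)&(A[:,1]>-34)&(A[:,1]<50)&(A[:,2]>12)]
r=cv2.minAreaRect(k[:,:2].astype(np.float32)); print('block in stop',len(k),r)
b=k[(k[:,2]>48)]; print(b[:,:2].min(0),b[:,:2].max(0))
```

```text
9.95 [522.48658072 -53.22035767 139.32831635] [-178.37699877   -0.50198409   10.5063402 ]
shift [  9.7 -27.4 137.2] per row [  9.7  -27.38 137.25] turn [-1.64 -0.46  3.21]
block in stop 702 ((-19.31420135498047, 0.5022430419921875), (68.76527404785156, 34.55254364013672), 89.86357879638672)
[-36.5453135  -22.31522921] [-2.16704164 22.10584954]
```

Call:
step_arm([
  [0,0,0,0,0,0,60],
  [0,0,0,0,0,0,60],
])

```text
time_s: 10.25
position: [522.7, -53.6, 139.2]
orientation: [-3.113, -0.008, 0.174]
ft_force: [-0.1, 0.6, 0.5]
opening: 59.7
finger_force: 0.0
```

Run:
```python
from h import *
s=readout.get_state(); print(s['time_s'],s['position'],np.degrees(s['orientation']))
plan(527.5,-20.5,3,7.3)
```

```text
10.25 [522.74928443 -53.63356476 139.17735961] [-178.38171487   -0.48372217    9.98686434]
shift [  9.3 -27.9 137.1] per row [  9.27 -27.95 137.1 ] turn [-1.63 -0.45  2.69]
```

Call:
step_arm([
  [3,-9,0,-0.8,-0.2,1.3,60],
  [3,-9,0,-0.8,-0.2,1.3,60],
  [3.3,-10,0,0,0,0,60],
  [0,0,0,0,0,0,60],
  [0,0,0,0,0,0,60],
])

```text
time_s: 10.75
position: [527.6, -24.3, 139.4]
orientation: [-3.141, -0.001, 0.132]
ft_force: [0.1, -0.2, 0.8]
opening: 60.2
finger_force: 0.0
```

Run:
```python
from h import *
s=readout.get_state(); print(s['time_s'],s['position'],np.degrees(s['orientation']),s['q'])
plan(527.5,-20.5,3,7.3)
```

```text
10.75 [527.62358359 -24.26218474 139.43978514] [-1.79975305e+02 -3.45293519e-02  7.58356854e+00] [-4.62843291e-02  2.35769848e-01 -3.66987391e-01  9.67522614e-01
  5.31228969e-04  2.96295009e+00]
shift [  0.3  -3.7 136.4] per row [  0.29  -3.69 136.44] turn [-0.02 -0.03  0.28]
```

Call:
step_arm([
  [0,-3.7,25,0,0,0,60],
  [0,0,35,0,0,0,60],
  [0,0,35,0,0,0,60],
  [0,0,20,0,0,0,60],
  [0,0,10,0,0,0,60],
  [0,0,6,0,0,0,60],
  [0,0,5,0,0,0,60],
  [0,0,0,0,0,0,60],
])

```text
time_s: 11.55
position: [527.6, -20.7, 3.8]
orientation: [-3.141, -0.001, 0.132]
ft_force: [-0.5, -0.3, -0.3]
opening: 59.9
finger_force: 0.0
```

Run:
```python
from h import *
s=readout.get_state(); print(s['time_s'],s['position'],np.degrees(s['orientation']),s['ft_force'])
im,d=snap('scene','sc3')
cv2.imwrite('pics/c4.png',cv2.resize(im[220:320,170:310],(700,500),interpolation=cv2.INTER_CUBIC)[:,:,::-1])
```

```text
11.55 [527.64939358 -20.6833461    3.77487945] [-1.79979673e+02 -7.89870930e-02  7.55282213e+00] [-0.48464667 -0.27901213 -0.25261761]
```

View pics/c4.png

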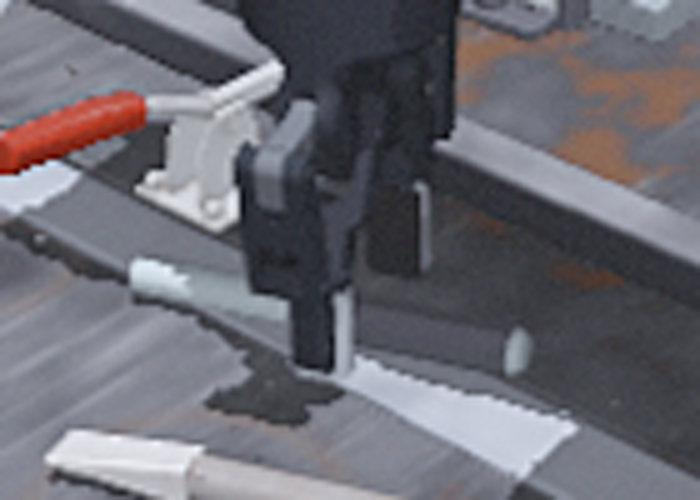

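The fingers straddle the drift just behind its shoulder (crop 320,330); the nose end is at (150,280). Closing.

Call:
step_arm([
  [0,0,0,0,0,0,40],
  [0,0,0,0,0,0,25],
  [0,0,0,0,0,0,10],
  [0,0,0,0,0,0,10],
  [0,0,0,0,0,0,10],
  [0,0,0,0,0,0,10],
  [0,0,0,0,0,0,10],
], grip_force=80)

```text
time_s: 12.3
position: [527.7, -20.6, 4.3]
orientation: [-3.141, -0.002, 0.132]
ft_force: [-0.8, -0.9, 5.9]
opening: 15.5
finger_force: 78.5
```

Call:
step_arm([
  [0,0,-10,0,0,0,10],
  [0,0,-30,0,0,0,10],
  [0,0,-40,0,0,0,10],
  [0,0,-40,0,0,0,10],
  [0,0,-20,0,0,0,10],
  [0,0,0,0,0,0,10],
  [0,0,0,0,0,0,10],
])

```text
time_s: 13.0
position: [527.0, -20.6, 143.4]
orientation: [-3.141, -0.001, 0.132]
ft_force: [0.1, 0.1, -1.8]
opening: 15.6
finger_force: 78.8
```

Run:
```python
from h import *
s=readout.get_state(); print(s['time_s'],s['position'],np.degrees(s['orientation']),s['ft_force'],s['moment'],s['opening'])
p0=s['position']; r0=R.from_euler('xyz',s['orientation'])
for n in('scene','top'):
    im,d=snap(n,n+'4'); X=cloud(n,d).reshape(-1,3); X=X[~np.isnan(X[:,0])]
    t=r0.inv().apply(X-p0)   # tool frame
    for nm,a,b in(('nose',25,120),('shank',-90,-15)):
        k=t[(t[:,0]>a)&(t[:,0]<b)&(abs(t[:,1])<22)&(t[:,2]>-35)&(t[:,2]<15)]
        if len(k)<10: print(n,nm,len(k)); continue
        print(n,nm,len(k),k[:,0].min().round(1),k[:,0].max().round(1),'y',np.percentile(k[:,1],[2,50,98]).round(1),'z',np.percentile(k[:,2],[2,50,98]).round(1),
          'slope y,z',np.polyfit(k[:,0],k[:,1],1).round(3),np.polyfit(k[:,0],k[:,2],1).round(3))
im=cv2.imread('pics/scene4.png'); cv2.imwrite('pics/c5.png',cv2.resize(im[170:300,170:320],(690,598),interpolation=cv2.INTER_CUBIC))
c=np.radians(-9.66); o=np.array([559,-309.2]); ax=np.array([np.cos(c),np.sin(c)]); 
st=o+ax*(-160); print(st); plan(st[0],st[1],140,-9.66,10)
```

```text
13.0 [526.96969219 -20.5633178  143.42443605] [-1.79972149e+02 -6.03658795e-02  7.56910325e+00] [ 0.09171178  0.07693939 -1.83801933] [ 0.03165709  0.0349237  -0.02100991] 15.607113283381674
scene nose 292 25.0 89.2 y [-9.4 -5.9  1.7] z [-10.9  -6.9   1.7] slope y,z [-3.000e-03 -4.978e+00] [-4.000e-03 -5.922e+00]
scene shank 334 -60.5 -15.0 y [-11.3  -7.3   3.1] z [-13.2  -7.8   4. ] slope y,z [-0.046 -7.963] [-0.026 -7.931]
top nose 39 69.1 89.8 y [-0.5  4.4  7.1] z [-11.9  -8.2  -3.3] slope y,z [-0.212 21.309] [-0.051 -3.498]
top shank 297 -60.2 -15.6 y [-8.2  1.8  9.5] z [-14.5 -10.8  -2.5] slope y,z [0.    1.501] [ -0.02  -11.077]
[ 401.26866294 -282.35180996]
shift [-157.9  243.1    2. ] per row [-15.79  24.31   0.2 ] turn [-0.04  0.12 17.23]
```

View pics/c5.png

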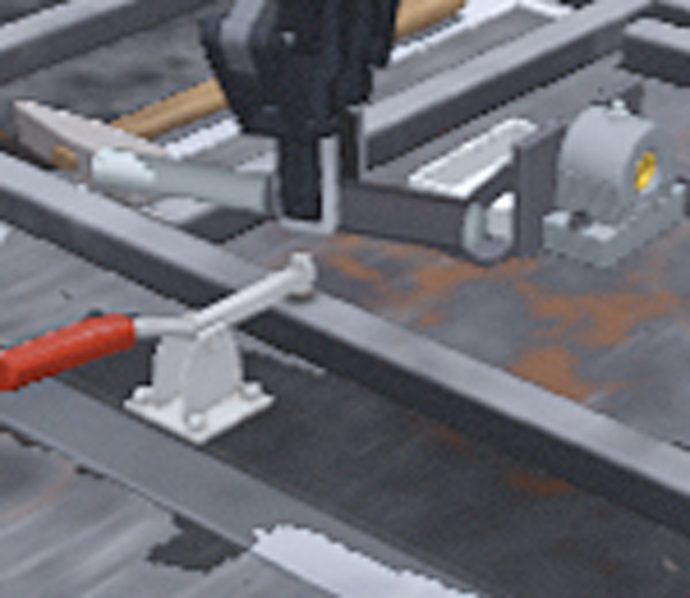

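The drift is held at its balance point and level: tip 89.5 mm ahead of the TCP, axis 4.7 mm above the TCP. The block is still seated. Next I carry the drift behind the bore.

Call:
step_arm([
  [-13.2,20.3,0,0,0,0,10],
  [-13.2,20.3,0,0,0,0,10],
  [-13.2,20.3,0,0,0,0,10],
  [-13.2,20.3,0,0,0,0,10],
  [-13.2,20.3,0,0,0,0,10],
  [-13.2,20.3,0,0,0,0,10],
  [-13.2,20.3,0,0,0,0,10],
  [-13.2,20.3,0,0,0,0,10],
  [-13.2,20.3,0,0,0,0,10],
  [-13.2,20.3,0,0,0,0,10],
  [-13.2,20.3,0,0,0,0,10],
  [-13.2,20.3,0,0,0,0,10],
])

```text
time_s: 14.3
position: [400.5, -283.0, 141.4]
orientation: [-3.139, 0.002, 0.132]
ft_force: [-0.3, 0.8, -0.9]
opening: 15.8
finger_force: 78.8
```

Call:
step_arm([
  [0,0,0,0,0,5.7,10],
  [0,0,0,0,0,5.7,10],
  [0,0,0,0,0,5.8,10],
  [0,0,0,0,0,0,10],
  [0,0,0,0,0,0,10],
  [0,0,0,0,0,0,10],
])

```text
time_s: 14.9
position: [401.9, -282.6, 142.6]
orientation: [-3.14, 0.0, -0.166]
ft_force: [0.0, -0.2, -1.8]
opening: 15.4
finger_force: 78.9
```

Run:
```python
from h import *
s=readout.get_state(); print(s['time_s'],s['position'],np.degrees(s['orientation']),s['ft_force'],s['opening'])
c=np.radians(-9.66); o=np.array([559,-309.2]); ax=np.array([np.cos(c),np.sin(c)]); ay=np.array([-ax[1],ax[0]])
st=o+ax*(-160)-ay*.2; plan(st[0],st[1],33.3,-9.66)
```

```text
14.9 [ 401.86454529 -282.61261177  142.60254007] [-1.79929802e+02  2.75952440e-02 -9.53216831e+00] [ 0.04098533 -0.18888801 -1.78836799] 15.377843765686917
shift [ -0.6   0.2 109.3] per row [ -0.58   0.18 109.3 ] turn [-0.07  0.03  0.13]
```

Call:
step_arm([
  [0,0.2,25,0,0,0.1,10],
  [0,0,35,0,0,0,10],
  [0,0,30,0,0,0,10],
  [0,0,15,0,0,0,10],
  [0,0,4,0,0,0,10],
  [0,0,0,0,0,0,10],
  [0,0,0,0,0,0,10],
])

```text
time_s: 15.6
position: [403.0, -283.6, 35.2]
orientation: [-3.142, -0.002, -0.169]
ft_force: [0.6, 0.5, -1.1]
opening: 15.6
finger_force: 78.8
```

Run:
```python
from h import *
s=readout.get_state(); print(s['time_s'],s['position'],np.degrees(s['orientation']),s['ft_force'],s['opening'])
c=np.radians(-9.66); o=np.array([559,-309.2]); M=np.array([[np.cos(c),np.sin(c)],[-np.sin(c),np.cos(c)]])
print('tcp in stop',M@(s['position'][:2]-o))
for n in('scene','top'):
    im,d=snap(n,n+'5'); X=cloud(n,d).reshape(-1,3); X=X[~np.isnan(X[:,0])]
    t=np.c_[(X[:,:2]-o)@M.T,X[:,2]]
    k=t[(t[:,0]>-130)&(t[:,0]<-50)&(abs(t[:,1])<22)&(t[:,2]>25)&(t[:,2]<55)]
    if len(k): print(n,len(k),k.min(0),k.max(0),'y,z slope',np.polyfit(k[:,0],k[:,1],1),np.polyfit(k[:,0],k[:,2],1),'y pct',np.percentile(k[:,1],[2,98]),np.percentile(k[:,2],[2,98]))
    if n=='scene':
        b=t[(abs(t[:,0]+36)<5)&(abs(t[:,1])<12)&(abs(t[:,2]-38)<12)]; print('mouth',len(b),b.mean(0) if len(b) else '')
im=cv2.imread('pics/scene5.png'); a=cv2.resize(im[170:260,270:380],(600,490),interpolation=cv2.INTER_CUBIC); cv2.imwrite('pics/c6.png',a)
```

```text
15.6 [ 403.01795632 -283.57768312   35.18302578] [-1.79997130e+02 -1.12345430e-01 -9.70781785e+00] [ 0.57231647  0.51768449 -1.05750448] 15.645752599489242
tcp in stop [-158.06980713   -0.91495782]
scene 174 [-129.96584326   -4.87812916   32.87659781] [-69.26864835  10.68779395  47.4159646 ] y,z slope [0.0108922  6.03801024] [5.41324299e-03 4.21618205e+01] y pct [-1.52565964  9.52023206] [33.59246109 46.66661821]
mouth 57 [-35.30485369  -2.97675583  37.04242169]
top 21 [-81.50378615  -1.64697722  39.4945994 ] [-67.00344982   6.03364792  49.12567511] y,z slope [ -0.30148754 -18.71379767] [ 0.33497269 68.98086384] y pct [-1.02619435  5.92697083] [40.40367947 48.37737302]
```

View pics/c6.png

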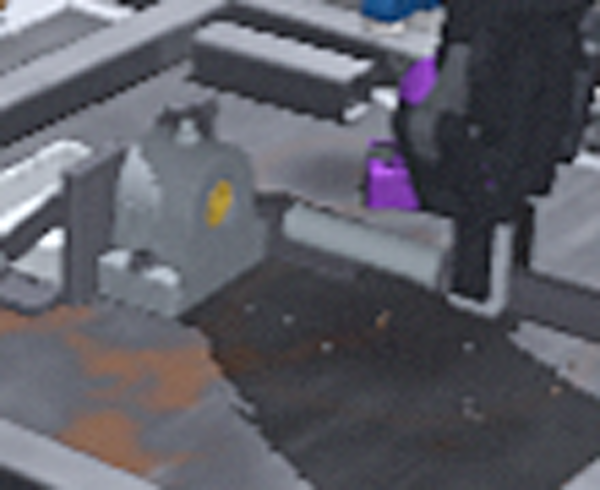

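Call:
step_arm([
  [5,-0.7,1.8,0,0,0,10],
  [8,0,0,0,0,0,10],
  [8,0,0,0,0,0,10],
  [5,0,0,0,0,0,10],
  [2,0,0,0,0,0,10],
  [0,0,0,0,0,0,10],
  [0,0,0,0,0,0,10],
])

```text
time_s: 16.4
position: [429.7, -286.9, 32.3]
orientation: [-3.141, 0.0, -0.17]
ft_force: [-0.7, 0.6, -0.9]
opening: 15.2
finger_force: 78.8
```

```bash
cat > st.py <<'E'
from h import *
s=readout.get_state(); c=np.radians(-9.66); o=np.array([559,-309.2]); M=np.array([[np.cos(c),np.sin(c)],[-np.sin(c),np.cos(c)]])
t=M@(s['position'][:2]-o); print(s['time_s'],'tcp stop',t.round(2),'z',s['position'][2].round(2),'tip',(t[0]+89.5).round(1),'rpy',np.degrees(s['orientation']).round(2),'F stop',(M@s['ft_force'][:2]).round(1),s['ft_force'][2].round(1))
E
python3 st.py
```

```text
16.4 tcp stop [-131.21    0.24] z 32.29 tip -41.7 rpy [-179.95    0.     -9.73] F stop [-0.8  0.5] -0.9
```

Call:
step_arm([
  [2,0.3,-1,0,0,0,10],
  [3,0,0,0,0,0,10],
  [3,0,0,0,0,0,10],
  [3,0,0,0,0,0,10],
  [2,0,0,0,0,0,10],
  [0,0,0,0,0,0,10],
])

```text
time_s: 17.0
position: [439.2, -288.6, 32.4]
orientation: [-3.141, 0.006, -0.171]
ft_force: [-8.9, 1.3, 1.2]
opening: 15.7
finger_force: 79.3
```

```bash
python3 st.py
```

```text
17.0 tcp stop [-121.53    0.23] z 32.44 tip -32.0 rpy [-179.94    0.36   -9.77] F stop [-9.  -0.2] 1.2
```

The tip is 4 mm inside the bore and pushing the bush with 9 N. Driving on.

Call:
step_arm([
  [3,0,-0.3,0,0,0,10],
  [3,0,0,0,0,0,10],
  [3,0,0,0,0,0,10],
  [3,0,0,0,0,0,10],
  [3,0,0,0,0,0,10],
  [0,0,0,0,0,0,10],
])

```text
time_s: 17.6
position: [454.3, -291.2, 32.7]
orientation: [-3.14, 0.006, -0.17]
ft_force: [-7.3, 0.8, 0.5]
opening: 15.6
finger_force: 79.2
```

```bash
python3 st.py
```

```text
17.6 tcp stop [-106.21    0.2 ] z 32.71 tip -16.7 rpy [-179.94    0.33   -9.77] F stop [-7.3 -0.4] 0.5
```

Call:
step_arm([
  [3,0,0,0,0,0,10],
  [3,0,0,0,0,0,10],
  [3,0,0,0,0,0,10],
  [3,0,0,0,0,0,10],
  [3,0,0,0,0,0,10],
  [0,0,0,0,0,0,10],
])

```text
time_s: 18.2
position: [473.1, -295.0, 33.9]
orientation: [-3.141, -0.002, -0.17]
ft_force: [0.6, -0.9, -2.7]
opening: 15.4
finger_force: 78.9
```

Call:
step_arm([
  [3,0,0,0,0,0,10],
  [3,0,0,0,0,0,10],
  [3,0,0,0,0,0,10],
  [3,0,0,0,0,0,10],
  [3,0,0,0,0,0,10],
  [0,0,0,0,0,0,10],
])

```text
time_s: 18.8
position: [487.7, -297.4, 33.8]
orientation: [-3.141, -0.001, -0.17]
ft_force: [-0.2, 0.4, -1.1]
opening: 15.5
finger_force: 78.9
```

```bash
python3 st.py
```

```text
18.8 tcp stop [-72.32  -0.32] z 33.85 tip 17.2 rpy [-1.7997e+02 -6.0000e-02 -9.7200e+00] F stop [-0.3  0.4] -1.1
```

Call:
step_arm([
  [3,0,0,0,0,0,10],
  [3,0,0,0,0,0,10],
  [2,0,0,0,0,0,10],
  [0,0,0,0,0,0,10],
  [0,0,0,0,0,0,10],
])

```text
time_s: 19.3
position: [494.9, -298.5, 33.7]
orientation: [-3.141, -0.0, -0.17]
ft_force: [-0.3, -0.1, -1.4]
opening: 15.4
finger_force: 78.9
```

```bash
python3 st.py
python3 - <<'E'
from h import *
im,d=snap('scene','sc6'); im2,d2=snap('top','top6')
a=cv2.resize(im[170:240,240:340],(500,350),interpolation=cv2.INTER_CUBIC)
b=cv2.resize(im2[155:225,315:375],(300,350),interpolation=cv2.INTER_CUBIC)
cv2.imwrite('pics/c7.png',np.hstack([a,b])[:,:,::-1])
E
```

```text
19.3 tcp stop [-64.98  -0.26] z 33.74 tip 24.5 rpy [-1.7996e+02 -2.0000e-02 -9.7400e+00] F stop [-0.2 -0.2] -1.4
```

View pics/c7.png

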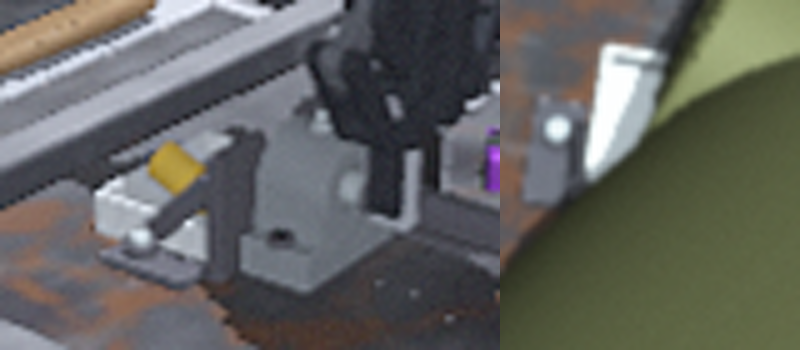

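The bush shows in the tray area (crop 178,170). I'll measure its height as I withdraw the drift.

Call:
step_arm([
  [-3,0,0,0,0,0,10],
  [-6,0,0,0,0,0,10],
  [-8,0,0,0,0,0,10],
  [-8,0,0,0,0,0,10],
  [-8,0,0,0,0,0,10],
  [-8,0,0,0,0,0,10],
  [-8,0,0,0,0,0,10],
  [-8,0,0,0,0,0,10],
  [-10,0,0,0,0,0,10],
  [-13,0,0,0,0,0,10],
  [-10,0,0,0,0,0,10],
  [0,0,0,0,0,0,10],
])

```text
time_s: 20.6
position: [404.2, -282.6, 33.5]
orientation: [-3.14, 0.001, -0.171]
ft_force: [-0.3, -0.2, -1.7]
opening: 15.1
finger_force: 78.9
```

```bash
python3 st.py
python3 - <<'E'
from h import *
c=np.radians(-9.66); o=np.array([559,-309.2]); M=np.array([[np.cos(c),np.sin(c)],[-np.sin(c),np.cos(c)]])
for f,n in(('sc6','scene'),('sc7','scene'),('top7','top')):
    if '7' in f: snap(n,f)
    Z=np.load('pics/%s.npz'%f); im=Z['im'].astype(int); X=cloud(n,Z['d']); t=np.dstack([(X[...,:2]-o)@M.T,X[...,2]])
    m=(im[...,0]>im[...,2]+60)&(im[...,1]>im[...,2]+30)&(abs(t[...,0]-20)<70)&(abs(t[...,1])<45)
    k=t[m]; print(f,len(k), k.min(0).round(1) if len(k) else '', k.max(0).round(1) if len(k) else '', np.median(k,0).round(1) if len(k) else '')
    b=t[(t[...,0]>-55)&(t[...,0]<-2)&(t[...,1]>-34)&(t[...,1]<50)&(t[...,2]>12)]
    if n=='top' and len(b): print(cv2.minAreaRect(b[:,:2].astype(np.float32)))
E
```

```text
20.6 tcp stop [-157.09    0.21] z 33.52 tip -67.6 rpy [-1.7992e+02  6.0000e-02 -9.7800e+00] F stop [-0.3 -0.3] -1.7
sc6 65 [43.8  0.6 12.5] [65.4 16.  31.4] [54.6 10.2 24.1]
sc7 69 [43.  -1.7 12.2] [64.1 16.  32.4] [53.7 10.2 24.5]
top7 140 [36.3 -5.3  3.8] [68.8 12.5 35.3] [51.2  3.8 25.4]
((-19.339256286621094, 2.380096435546875), (65.1147689819336, 34.42394256591797), 89.53924560546875)
```

Call:
step_arm([
  [0,0,-20,0,0,0,10],
  [0,0,-35,0,0,0,10],
  [0,0,-35,0,0,0,10],
  [0,0,-19,0,0,0,10],
  [0,0,0,0,0,-5.7,10],
  [0,0,0,0,0,-5.8,10],
  [0,0,0,0,0,-5.8,10],
  [0,0,0,0,0,0,10],
  [0,0,0,0,0,0,10],
])

```text
time_s: 21.6
position: [406.6, -283.5, 142.8]
orientation: [-3.141, -0.001, 0.13]
ft_force: [0.2, -0.2, -2.6]
opening: 15.5
finger_force: 78.9
```

```bash
python3 st.py; python3 -c "
from h import *
plan(527.5,-20.5,142,7.5,12)"
```

```text
21.6 tcp stop [-154.59   -0.29] z 142.78 tip -65.1 rpy [-1.7998e+02 -6.0000e-02  7.4400e+00] F stop [ 0.2 -0.1] -2.6
shift [ 154.  -245.2    1. ] per row [ 12.83 -20.43   0.09] turn [-0.02 -0.06 -0.06]
```

Call:
step_arm([
  [12.8,-20.4,0,0,0,0,10],
  [12.8,-20.4,0,0,0,0,10],
  [12.8,-20.4,0,0,0,0,10],
  [12.8,-20.4,0,0,0,0,10],
  [12.8,-20.4,0,0,0,0,10],
  [12.8,-20.4,0,0,0,0,10],
  [12.8,-20.4,0,0,0,0,10],
  [12.8,-20.4,0,0,0,0,10],
  [12.8,-20.4,0,0,0,0,10],
  [12.8,-20.4,0,0,0,0,10],
  [12.8,-20.4,0,0,0,0,10],
  [12.8,-20.4,0,0,0,0,10],
])

```text
time_s: 22.8
position: [526.7, -19.5, 142.9]
orientation: [-3.141, -0.001, 0.13]
ft_force: [0.9, -0.4, -2.2]
opening: 15.2
finger_force: 78.9
```

Call:
step_arm([
  [0,0,0,0,0,0,10],
  [0,0,0,0,0,0,10],
  [0,0,30,0,0,0,10],
  [0,0,40,0,0,0,10],
  [0,0,30,0,0,0,10],
  [0,0,15,0,0,0,10],
  [0,0,10,0,0,0,10],
  [0,0,0,0,0,0,10],
  [0,0,0,0,0,0,10],
])

```text
time_s: 23.7
position: [526.7, -20.9, 18.6]
orientation: [-3.141, -0.001, 0.131]
ft_force: [-0.1, 0.1, -2.9]
opening: 15.5
finger_force: 78.9
```

```bash
python3 st.py; python3 -c "
from h import *
print(readout.get_state()['position'])
plan(527.5,-20.5,4.3,7.5)"
```

```text
23.7 tcp stop [-80.18 278.8 ] z 18.63 tip 9.3 rpy [-1.7999e+02 -8.0000e-02  7.5200e+00] F stop [-0.1  0.1] -2.9
[526.74395841 -20.89767222  18.62638938]
shift [ 0.8 -0.3 14.3] per row [ 0.78 -0.29 14.33] turn [-0.01 -0.08  0.02]
```

Call:
step_arm([
  [0,0,5,0,0,0,10],
  [0,0,4,0,0,0,10],
  [0,0,3,0,0,0,10],
  [0,0,1.5,0,0,0,10],
  [0,0,0.7,0,0,0,10],
  [0,0,0,0,0,0,10],
  [0,0,0,0,0,0,10],
])

```text
time_s: 24.4
position: [526.2, -20.4, 4.4]
orientation: [-3.141, -0.001, 0.132]
ft_force: [-3.2, -1.1, 5.9]
opening: 15.5
finger_force: 79.8
```

```bash
python3 st.py
```

```text
24.4 tcp stop [-80.79 279.19] z 4.35 tip 8.7 rpy [-1.7997e+02 -4.0000e-02  7.5700e+00] F stop [-3.  -1.7] 5.9
```

Touching the bench. I'll release, lift clear and swing away for a view of everything.

Call:
step_arm([
  [0,0,0,0,0,0,20],
  [0,0,0,0,0,0,30],
  [0,0,0,0,0,0,40],
  [0,0,0,0,0,0,50],
  [0,0,0,0,0,0,50],
  [0,0,-10,0,0,0,50],
  [0,0,-30,0,0,0,50],
  [0,0,-45,0,0,0,50],
  [0,0,-45,0,0,0,50],
  [0,0,-40,0,0,0,50],
  [0,0,-10,0,0,0,50],
  [0,0,0,0,0,0,50],
])

```text
time_s: 25.6
position: [527.8, -20.6, 186.3]
orientation: [3.141, -0.005, 0.132]
ft_force: [-0.1, 0.4, -0.8]
opening: 50.1
finger_force: 0.0
```

Call:
step_arm([
  [-15,-35,0,0,0,0,50],
  [-15,-35,0,0,0,0,50],
  [-15,-35,0,0,0,0,50],
  [-15,-35,0,0,0,0,50],
  [-15,-35,0,0,0,0,50],
  [0,-30,0,0,0,0,50],
  [0,0,0,0,0,0,50],
  [0,0,0,0,0,0,50],
])

```text
time_s: 26.4
position: [433.5, 110.6, 186.2]
orientation: [-3.087, -0.001, 0.211]
ft_force: [-0.1, -0.7, 0.4]
opening: 50.1
finger_force: 0.0
```

Run:
```python
from h import *
c=np.radians(-9.66); o=np.array([559,-309.2]); M=np.array([[np.cos(c),np.sin(c)],[-np.sin(c),np.cos(c)]])
im,d=snap('scene','sc8'); im2,d2=snap('top','top8')
for n,dd in(('top',d2),('scene',d)):
    X=cloud(n,dd); t=np.dstack([(X[...,:2]-o)@M.T,X[...,2]])
    if n=='top':
        b=t[(t[...,0]>-60)&(t[...,0]<-1)&(t[...,1]>-34.5)&(t[...,1]<50)&(t[...,2]>12)]; print('block',cv2.minAreaRect(b[:,:2].astype(np.float32)),b.min(0),b.max(0))
    k=X[(X[...,0]>440)&(X[...,0]<640)&(abs(X[...,1]+18)<30)&(X[...,2]>4)&(X[...,2]<24)]; print(n,'drift',cv2.minAreaRect(k[:,:2].astype(np.float32)),np.percentile(k[:,2],98))
a=cv2.resize(im[165:235,230:350],(480,280),interpolation=cv2.INTER_CUBIC); a2=cv2.resize(im[235:340,165:325],(480,315),interpolation=cv2.INTER_CUBIC)
b=cv2.resize(im2[155:255,310:380],(320,595),interpolation=cv2.INTER_CUBIC)
cv2.imwrite('pics/c8.png',np.hstack([np.vstack([a,a2]),b])[:,:,::-1])
```

```text
block ((-18.90998077392578, 0.23909378051757812), (69.36771392822266, 34.951175689697266), 89.91270446777344) [-36.41696861 -34.42985473  12.15156631] [-1.40972531 34.91218224 71.83122381]
top drift ((539.6527099609375, -21.574806213378906), (51.543270111083984, 192.2694854736328), 89.2711181640625) 20.563563576921524
scene drift ((540.0089111328125, -13.688179016113281), (149.315673828125, 18.465091705322266), 7.519705772399902) 18.13122736725208
```

View pics/c8.png

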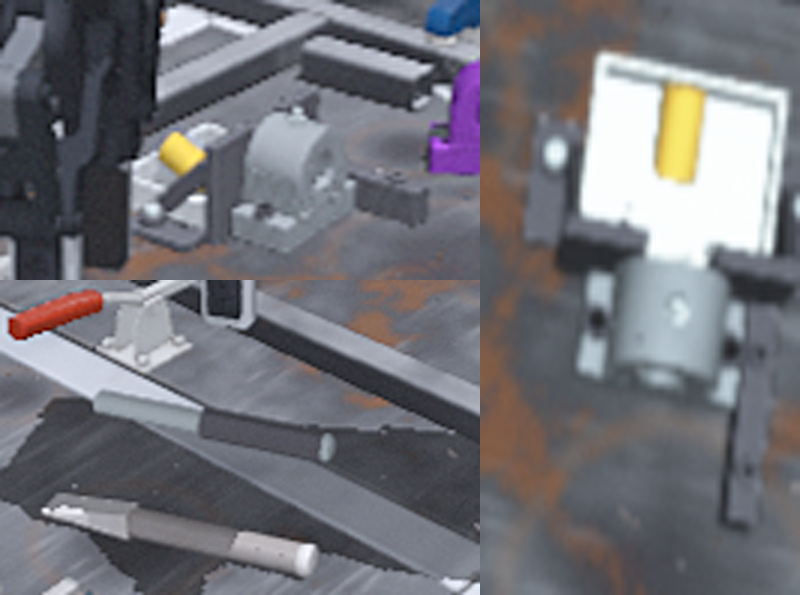

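The final crop shows the drift lying flat at (210,425), the chisel unmoved, and the block square in its corner (yaw error about 0.1°). The bush is at rest in the tray at (680,130), and the gripper is clear of everything. Handing in.

```bash
python3 -c "
from h import *
print(env.job_done())"
```

```text
the job is handed in; nothing more can be done
None
```

The job is handed in at about 26 s: the block is seated square in its corner, the bush is in the catch tray leaning against its far wall rather than lying flat, the drift lies flat at its original spot, and the other tools were not touched.

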